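# Close the specimen tray with its tongued cover

## Task

Close the white specimen tray with the blue cover board. Hold the board at an angle with its orange tongue low, slip the tongue into the groove under the tray's orange lip, then lower the board under control, without letting it drop, until it lies flat in the tray, and let go. Leave the white spare cover and the dark jar where they are.

Things in the scene. Friction and masses are not known exactly. Their poses are not given: they have to be found in the camera images.
- board_handle (a point): Centre of the white grip rib (18 x, 80 y, 34 z mm) on the middle of the loose blue board, 0.3 kg, which lies flat. Body 150 x, 120 y, 20 z mm; the point is 17 mm above its top, 37 above its underside. z up; -x to the orange tongue, which begins nearest the robot: 22 mm long, 100 wide, 5 thick, level with the underside, tip 97 mm in -x of the point.
- slot (a point): Mouth centre of the fixed white tray's groove, 37 mm above the table. x: out of the groove along the tray; z up. Groove 14 mm high (z -7 to 7), 28 deep, 128 wide (y), under a 6 mm orange lip. Ledges at z -7 carry the board; end stop at x 164, top z 11. Angle the board 10-15 deg, far edge up, tongue in 12 mm; lowered, the body fits between lip and stop with 14 mm spare: rib centre at x 82, z 30 mm.
- spare_handle (a point): Centre of the black grip rib of a loose white spare cover: same body and rib sizes as the blue board (rib centre 37 mm above the table), but no tongue. To be left alone.
- jar_center (a point): Centre of a loose dark jar with a white lid, 60 mm across and 85 mm high, standing beyond the tray on the robot's left. To be left alone.
Things that resemble listed ones, but are neither listed nor needed, are in the scene too. There is more than one size of the part that bears board_handle; the job needs the largest.

How it is judged:
On the way:
1. the tongue is at least 5 mm into the groove while the board is angled by more than 3.5 degrees (x of slot in the frame of board_handle between -0.092 and -0.068 m and y of slot in the frame of board_handle between -0.025 and 0.025 m and z of slot in the frame of board_handle between -0.045 and -0.024 m and angle between board_handle's own z axis and vertical between 0.06 and 0.7 rad and angle between the y axis of board_handle and the y axis of slot, either way round below 0.2 rad), for 0.1 s.
At the end, for the whole second after the job is handed in: The blue board lies flat (within 3.4 degrees) on the tray's ledges (height within 5 mm), its tongue 4 mm or more under the lip, centred along the groove within 20 mm, square to the tray within 10 degrees, released and at rest (x of slot in the frame of board_handle between -0.093 and -0.07 m and y of slot in the frame of board_handle between -0.02 and 0.02 m and z of slot in the frame of board_handle between -0.035 and -0.025 m and angle between board_handle's own z axis and vertical below 0.06 rad and angle between the x axis of board_handle and the x axis of slot, either way round below 0.175 rad and linear speed of board below 0.02 m/s); the robot touches nothing.
It fails at once if the white spare cover is moved by more than 30 mm (distance of spare_handle from where it was at the start of the episode above 0.03 m).
It fails at once if the jar is moved by more than 30 mm (distance of jar_center from where it was at the start of the episode above 0.03 m).
It fails at once if the board is dropped or slammed (turning faster than 4 rad/s) (angular speed of board above 4 rad/s).
It also fails if it takes over 45 s, if anything falls off the work surface, if the arm or the gripper's body presses on something with over 40 N, if the wrist force passes 120 N, or if a joint passes its speed limit or range.

## Robot

A 7-joint arm with a two-finger parallel gripper is mounted at the origin on the work surface. World frame = base frame: x ahead of the robot, y to its left, z up, the work surface at z = 0. Lengths are in m, angles in rad, forces in N, time in s.
With the tool pointing down it reaches from about 0.425 to 0.875 m from the base axis. Payload 4.7 kg.
Tool frame: the origin (TCP) lies midway between the tips of the shut fingers; the grasp point (between the pads) lies 19 mm behind it; z points along the fingers, x is the direction in which the jaws open and shut, and the axes are right-handed (so a half turn about z gives the same grasp; the last joint's range is limited). The gripper opens to 87 mm and grips with 3 to 60 N. Pads are 19 mm wide; open, the fingers measure 117 mm over their backs; the gripper's body (75 mm by 190 mm) begins 51 mm behind the grasp point.
Start: joints at [1.36, 0.321, -0.07, 1.45, 0.023, 1.371, -0.057], TCP at [0.145, -0.634, 0.223] pointing down, gripper open.
Joint ranges: [-2.86, 2.86], [-0.3, 2.09], [-1.38, 1.24], [0.06, 2.45], [-1.56, 4.7], [0.09, 2.05], [-2.69, 2.69]. Speed limits (rad/s): [2.57, 2.57, 3.14, 3.14, 3.14, 3.14, 3.14].

## Interface

Orientations are given as a rotation vector (axis times angle).
In Python, from bench import get_state, eyes, ticket gives the robot as it stands.
- The arm moves only by the tool carry_out, never from a script. Its argument "motion" is a list of rows, each a list of 2 entries, a list of its own where there are three numbers: the shift along the world's x, y, z in m, then the turn about the world's z in rad. A call has 1 to 20 rows; each row is the pose to reach, as a shift and turn from the pose commanded when the call began; what a row does not reach only later rows make up. A row lasts 1/10 s, in which the tool goes at most 50 mm and 8.59 degrees, less where a joint would pass 70% of its speed; a pose out of reach is approached as far as the arm can. A call with a gripper value outside its range is refused whole. "grip" is the gripper command: -1 is fully open, 1 is shut, values between are in proportion, set as the call begins (left out, the last holds). The fingers move at their own pace and stop on an object; "squeeze" is the grip in N (left out, the last holds). Time passes only in rows, so rows that repeat a pose let the fingers close. It gives the time, the measured TCP pose, the force and the opening at its end, in the units of the state.
- get_state(): the state, without advancing time (a new reading comes with each control period).
- eyes.get_image(name): name is "scene" or "top" or "wrist"; returns a dict with "pixels" (400x640x3 uint8, blue, green, red), "mtx" (3x3 intrinsics, pixels), "extrinsics" (4x4, takes a point from camera to world coordinates). Camera axes: x right, y down, z forward; pixel columns grow to the right and rows downward; lengths in m; the calibration is good to about 2 mm. A picture is of the moment at which its call begins. There is no depth.
- ticket.close_job(): hands the job in, once; it reports no verdict.
The state is a dict: "time": time; "joint_positions": joint angles; "qd": joint speeds; "joint_torque": joint torques, N m; "position": TCP position; "tool_rot": TCP orientation; "ft_force": force on the tool from outside, world axes, zero at the start; "torque": the same for the moment, N m; "grip_width": opening from 0.0 (shut) to 1.0 (fully open).
Only numpy, scipy, OpenCV 4.12 (cv2) and the standard library are available. Lean on these libraries where they do the work, as an engineer would, in place of code of your own. Each camera call takes 0.05 s, during which the arm holds its last target. There are 200 camera calls.

## Working session

There is one attempt and no reset: what is moved stays moved. The work goes in short steps, Python scripts to look and compute and a tool call to move; the robot and the scene stay as the last step left them, time stands still between calls to the robot, and variables do not carry over. Pictures are saved under pics/ and viewed, about 8 in all and at most 12, crops included, and the job is handed in when it is done.

Besides the shell and the picture viewer there is one more tool, called after ">>>" as name(argument=value, ...), one argument or row to a line, values as JSON. carry_out: Moves the arm, as the interface text tells. Its arguments: {"type":"object","properties":{"motion":{"type":"array","items":{"type":"array"}},"grip":{"type":"number"},"squeeze":{"type":"number"}},"required":["motion"]}

```bash
mkdir -p pics; ls; python3 - <<'E'
from bench import get_state, eyes
import cv2
s=get_state(); print(s)
for n in("scene","top"):
    i=eyes.get_image(n); cv2.imwrite(f"pics/{n}0.png",i["pixels"]); print(n,i["mtx"].tolist(),i["extrinsics"].round(4).tolist())
E
```

```text
pics
{'time': 0.0, 'joint_positions': array([ 1.36010193,  0.32181968, -0.07010088,  1.45167521,  0.02259062,
        1.37077894, -0.0568998 ]), 'qd': array([ 9.82539599e-04,  2.23577639e-04, -3.45951692e-04,  1.96028191e-03,
        9.13388285e-04,  9.13354725e-05, -1.51104687e-03]), 'joint_torque': array([ 5.84190111e-04, -4.91289711e+01, -4.03626384e-01, -3.12526560e+01,
       -6.39874907e-02,  4.38158121e-02,  1.78639871e-04]), 'position': array([ 0.14473118, -0.63311922,  0.22146368]), 'tool_rot': array([-2.45575402e+00,  1.95751649e+00,  2.40476073e-03]), 'ft_force': array([0.17325242, 0.26912549, 0.7566852 ]), 'torque': array([-0.03260543,  0.04193019, -0.00664334]), 'grip_width': 1.0007467628550144}
scene [[377.45412433506493, 0.0, 317.0735968168103], [0.0, 377.45412433506493, 199.0668250719973], [0.0, 0.0, 1.0]] [[0.6136, 0.5126, -0.6006, 1.1518], [0.7896, -0.3999, 0.4654, -0.5306], [-0.0016, -0.7598, -0.6501, 0.6847], [0.0, 0.0, 0.0, 1.0]]
top [[471.8081282458831, 0.0, 315.66427117844484], [0.0, 471.8081282458831, 198.53649777178188], [0.0, 0.0, 1.0]] [[0.0009, -0.9946, 0.1039, 0.4458], [-1.0, -0.0002, 0.0072, -0.089], [-0.0072, -0.1039, -0.9946, 1.4393], [0.0, 0.0, 0.0, 1.0]]
```

View pics/top0.png

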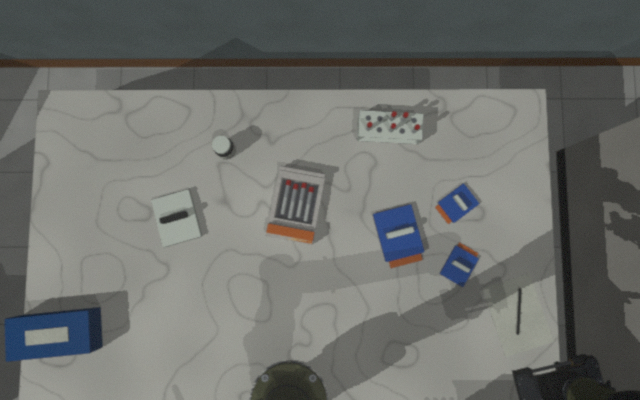

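View pics/scene0.png

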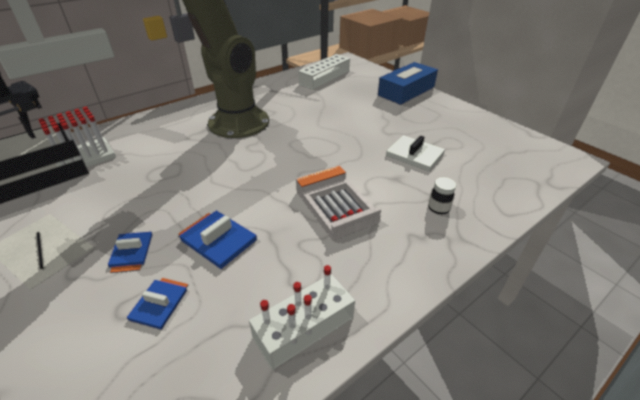

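The top view shows the largest blue board at about (400,235), with its tongue at (405,262). The tray lip is at (291,232) and the stop at about (303,165). The spare is at (177,217) and the jar at (222,145); the two smaller boards, the blue box and the rack are decoys. The scene view agrees.

The tool can only turn about z. So I'll grip the rib by its ends, which lets the board pivot about its own y axis, and tilt it by pressing the far edge on the end stop.

```bash
cat > h.py <<'E'
import numpy as np, cv2
from bench import get_state, eyes
def ray(im,p):
    d=np.linalg.inv(im["mtx"])@np.array([p[0],p[1],1.]); E=im["extrinsics"]
    return E[:3,3],E[:3,:3]@d
def onplane(im,p,z):
    o,d=ray(im,p); return o+d*(z-o[2])/d[2]
def rects(im,m,amin,z):
    out=[]
    for c in cv2.findContours(m.astype(np.uint8),cv2.RETR_EXTERNAL,cv2.CHAIN_APPROX_NONE)[0]:
        if cv2.contourArea(c)<amin: continue
        w=np.array([onplane(im,p,z)[:2] for p in c[:,0]],np.float32)
        (cx,cy),(a,b),t=cv2.minAreaRect(w*1000)
        if a<b: a,b,t=b,a,t+90
        out.append((c[:,0].mean(0).round(),(round(cx),round(cy)),(round(a),round(b)),round((t+90)%180-90,1)))
    return out
def masks(im):
    h=cv2.cvtColor(im["pixels"],cv2.COLOR_BGR2HSV); H,S,V=cv2.split(h)
    return dict(orange=(H<18)&(S>140)&(V>90), blue=(H>100)&(H<130)&(S>120), white=(S<70)&(V>125))
E
python3 - <<'E'
from h import *
im=eyes.get_image("top"); M=masks(im)
for z,k,a in((.05,"orange",60),(.02,"blue",200)):
    for r in rects(im,M[k],a,z): print(k,z,r)
hull=np.zeros((400,640),np.uint8)
hull[205:262,375:422]=1
for r in rects(im,M["white"]&cv2.morphologyEx(M["blue"].astype(np.uint8),cv2.MORPH_CLOSE,np.ones((25,25))).astype(bool)&(hull>0),30,.054): print("rib",r)
p=im["pixels"]; 
a=cv2.resize(p[150:250,255:335],None,fx=5,fy=5,interpolation=cv2.INTER_CUBIC)
cv2.imwrite("pics/tray.png",a)
E
```

```text
orange 0.05 (array([406., 260.]), (410, -341), (91, 15), -75.4)
orange 0.05 (array([291., 232.]), (493, -4), (136, 29), 76.4)
blue 0.02 (array([ 53., 334.]), (192, 704), (266, 125), -83.8)
blue 0.02 (array([460., 266.]), (393, -505), (95, 76), -30.1)
blue 0.02 (array([398., 233.]), (492, -326), (145, 117), 14.4)
blue 0.02 (array([458., 203.]), (582, -509), (95, 75), -53.6)
rib (array([400., 233.]), (490, -325), (80, 16), -76.0)
```

View pics/tray.png

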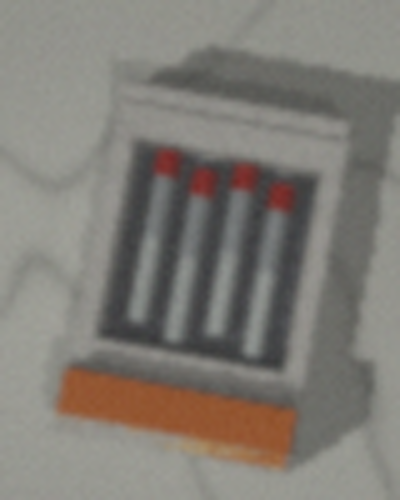

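>>> carry_out(
  motion=[
    [[0.345,0.309,-0.02],0.02],
    [[0.345,0.309,-0.02],0.02],
    [[0.345,0.309,-0.02],0.02],
    [[0.345,0.309,-0.02],0.02],
    [[0.345,0.309,-0.02],0.02],
    [[0.345,0.309,-0.02],0.02],
    [[0.345,0.309,-0.02],0.02],
    [[0.345,0.309,-0.02],0.02],
    [[0.345,0.309,-0.02],0.02],
    [[0.345,0.309,-0.02],0.02],
    [[0.345,0.309,-0.02],0.02],
    [[0.345,0.309,-0.02],0.02],
    [[0.345,0.309,-0.02],0.02],
  ],
  grip=-1,
  squeeze=15,
)

```text
time: 1.45
position: [0.4879, -0.3272, 0.2024]
tool_rot: [2.471, -1.938, -0.0]
ft_force: [-0.7, -0.1, -0.2]
grip_width: 1.0
```

```bash
python3 - <<'E'
from h import *
from scipy.spatial.transform import Rotation as R
im=eyes.get_image("wrist"); cv2.imwrite("pics/w1.png",im["pixels"]); s=get_state()
print(s["position"],np.degrees(R.from_rotvec(s["tool_rot"]).as_matrix()[:,0]@[1,0,0]), R.from_rotvec(s["tool_rot"]).as_matrix().round(3).tolist())
print(im["extrinsics"].round(3).tolist())
M=masks(im)
print("blue",rects(im,M["blue"],500,.02)); print("white",rects(im,M["white"],300,.054)); print("or",rects(im,M["orange"],200,.005))
E
```

```text
[ 0.48806995 -0.32705669  0.20253002] 13.65673228966412 [[0.238, -0.971, -0.001], [-0.971, -0.238, -0.001], [0.001, 0.001, -1.0]]
[[0.24, -0.933, -0.27, 0.563], [-0.971, -0.23, -0.067, -0.31], [0.0, 0.278, -0.961, 0.365], [0.0, 0.0, 0.0, 1.0]]
blue [(array([436., 248.]), (434, -509), (58, 31), 60.1), (array([320., 172.]), (494, -328), (148, 118), 14.6), (array([480., 139.]), (584, -507), (99, 77), -53.5)]
white [(array([310., 302.]), (333, -358), (272, 58), -76.1), (array([101.,  52.]), (571, -80), (81, 10), -10.7), (array([327., 143.]), (532, -318), (801, 285), -76.0), (array([88., 72.]), (578, -50), (130, 117), -13.7), (array([80., 38.]), (580, -60), (77, 10), -10.6), (array([56., 37.]), (575, -37), (74, 10), -10.4), (array([34., 29.]), (578, -16), (57, 11), -10.6)]
or [(array([320., 237.]), (408, -351), (98, 14), -74.9), (array([448., 237.]), (451, -527), (43, 13), 60.2), (array([434., 157.]), (551, -467), (65, 14), 36.8), (array([ 47., 119.]), (481, 17), (120, 32), 79.4)]
```

View pics/w1.png

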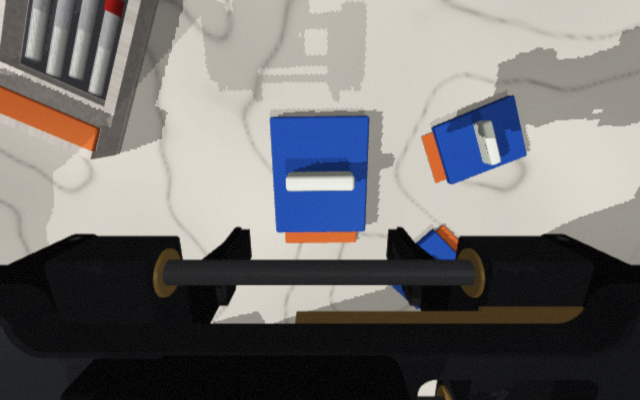

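The wrist view shows the board square to the gripper. The rib spans (287–354, 172–190), with its centre near (320,178), between fingers centred at about 318. I'll measure the rib, and the tray lip and stop corners, from this same view.

```bash
python3 - <<'E'
from h import *
im=eyes.get_image("wrist"); M=masks(im)
m=M["white"].copy(); r=np.zeros_like(m); r[165:195,280:360]=1
print("rib",rects(im,m&r,100,.054))
t=eyes.get_image("top")
g=cv2.cvtColor(t["pixels"],cv2.COLOR_BGR2GRAY)
f=lambda x,y:onplane(t,(255+x/5-.4,150+y/5-.4),Z)[:2].round(4)
Z=.05; print("lip mouth corners",f(70,368),f(298,408), "lip outer",f(57,410),f(288,466))
Z=.048; print("stop lines: outer",f(120,80),f(348,120),"inner",f(118,100),f(345,137))
E
```

```text
rib [(array([319., 183.]), (494, -329), (79, 18), -76.1)]
lip mouth corners [0.5178 0.0597] [ 0.4944 -0.0747] lip outer [0.4931 0.0671] [ 0.4604 -0.0688]
stop lines: outer [0.6901 0.032 ] [ 0.6659 -0.1042] inner [0.678  0.0331] [ 0.6557 -0.1024]
```

>>> carry_out(
  motion=[
    [[0.006,-0.001,-0.04],0],
    [[0.006,-0.001,-0.08],0],
    [[0.006,-0.001,-0.12],0],
    [[0.006,-0.001,-0.13],0],
    [[0.006,-0.001,-0.13],0],
    [[0.006,-0.001,-0.13],0],
  ],
)

```text
time: 2.2
position: [0.4969, -0.3267, 0.0746]
tool_rot: [-2.475, 1.934, -0.005]
ft_force: [1.2, 0.2, 0.9]
grip_width: 0.995
```

```bash
python3 - <<'E'
from h import *
im=eyes.get_image("wrist"); cv2.imwrite("pics/w2.png",im["pixels"]); s=get_state()
print(s["position"],s["ft_force"])
for p in [(0,0,.019)]:pass
from scipy.spatial.transform import Rotation as R
T=R.from_rotvec(s["tool_rot"]).as_matrix()
E=np.linalg.inv(im["extrinsics"])
def proj(w): c=E[:3,:3]@w+E[:3,3]; q=im["mtx"]@c; return (q[:2]/q[2]).round(1)
print("tcp pix",proj(s["position"]),"tips",proj(s["position"]+T@[.0435,0,0]),proj(s["position"]-T@[.0435,0,0]))
E
```

```text
[ 0.49737112 -0.3268677   0.07516127] [-0.54680984  0.42122729 -0.45846441]
tcp pix [317.1 243.4] tips [385.2 243.5] [249.  243.2]
```

View pics/w2.png

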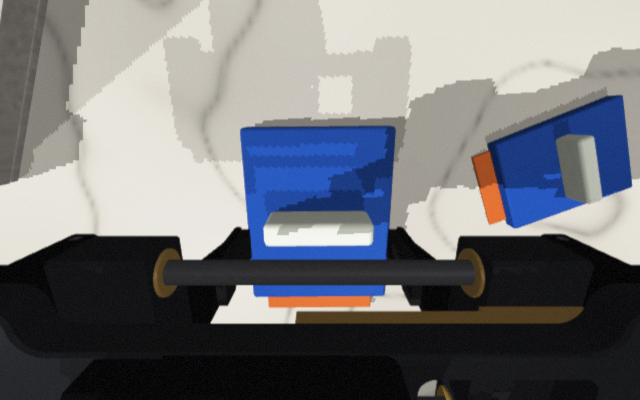

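The rib lies between the fingers, spanning columns 264–373 (middle 318.5) against a TCP at 317. It is centred to about 1 mm along the jaws.

```bash
python3 - <<'E'
from h import *
im=eyes.get_image("wrist"); s=get_state(); print(s["position"])
for p in [(264,245),(373,245),(266,212),(371,212),(318.5,228),(318.5,236)]: print(p,onplane(im,p,.054)[:2].round(4))
E
```

```text
[ 0.4974544  -0.32678726  0.07524744]
(264, 245) [ 0.4774 -0.2924]
(373, 245) [ 0.4965 -0.3691]
(266, 212) [ 0.5025 -0.2889]
(371, 212) [ 0.5203 -0.3603]
(318.5, 228) [ 0.4998 -0.3275]
(318.5, 236) [ 0.4938 -0.329 ]
```

>>> carry_out(
  motion=[
    [[-0.001,-0.002,0],0],
    [[-0.001,-0.002,-0.015],0],
    [[-0.001,-0.002,-0.03],0],
    [[-0.001,-0.002,-0.04],0],
    [[-0.001,-0.002,-0.047],0],
    [[-0.001,-0.002,-0.047],0],
    [[-0.001,-0.002,-0.047],0],
  ],
)

```text
time: 3.0
position: [0.4949, -0.3276, 0.0254]
tool_rot: [-2.476, 1.933, 0.0]
ft_force: [1.0, -0.7, -0.1]
grip_width: 1.0
```

>>> carry_out(
  motion=[
    [[0,0,0],0],
    [[0,0,0],0],
    [[0,0,0],0],
    [[0,0,0],0],
    [[0,0,0],0],
    [[0,0,0],0],
    [[0,0,0],0],
    [[0,0,0],0],
  ],
  grip=1,
  squeeze=15,
)

```text
time: 3.8
position: [0.4953, -0.3277, 0.0261]
tool_rot: [-2.476, 1.933, -0.001]
ft_force: [0.6, 2.7, 5.7]
grip_width: 0.92
```

>>> carry_out(
  motion=[
    [[0,0,0.01],0],
    [[0,0,0.03],0],
    [[0,0,0.06],0],
    [[0,0,0.1],0],
    [[0.01,0.03,0.12],-0.05],
    [[0.03,0.07,0.12],-0.1],
    [[0.045,0.11,0.12],-0.16],
    [[0.06,0.15,0.12],-0.22],
    [[0.077,0.19,0.12],-0.28],
    [[0.093,0.23,0.12],-0.34],
    [[0.11,0.27,0.12],-0.4],
    [[0.122,0.301,0.12],-0.425],
    [[0.122,0.301,0.12],-0.425],
    [[0.122,0.301,0.12],-0.425],
    [[0.122,0.301,0.12],-0.425],
  ],
)

```text
time: 5.3
position: [0.6161, -0.0287, 0.1448]
tool_rot: [2.009, -2.412, -0.0]
ft_force: [0.2, -0.2, -3.2]
grip_width: 0.916
```

```bash
python3 - <<'E'
from h import *
t=eyes.get_image("top"); w=eyes.get_image("wrist"); sc=eyes.get_image("scene"); s=get_state(); print(s["position"],s["tool_rot"],s["ft_force"],s["grip_width"])
c=lambda i,y,x,a,b:cv2.resize(i["pixels"][y:y+a,x:x+b],(400,300),interpolation=cv2.INTER_CUBIC)
cv2.imwrite("pics/m3.png",np.vstack([np.hstack([c(sc,110,240,120,160),c(t,130,230,120,160)]),np.hstack([cv2.resize(w["pixels"],(480,300)),np.zeros((300,320,3),np.uint8)])]))
E
```

```text
[ 0.61641452 -0.02866984  0.14532939] [ 2.00865438e+00 -2.41410640e+00  2.93068680e-04] [ 0.53691234  0.3145839  -3.0020918 ] 0.9167132578710109
```

View pics/m3.png

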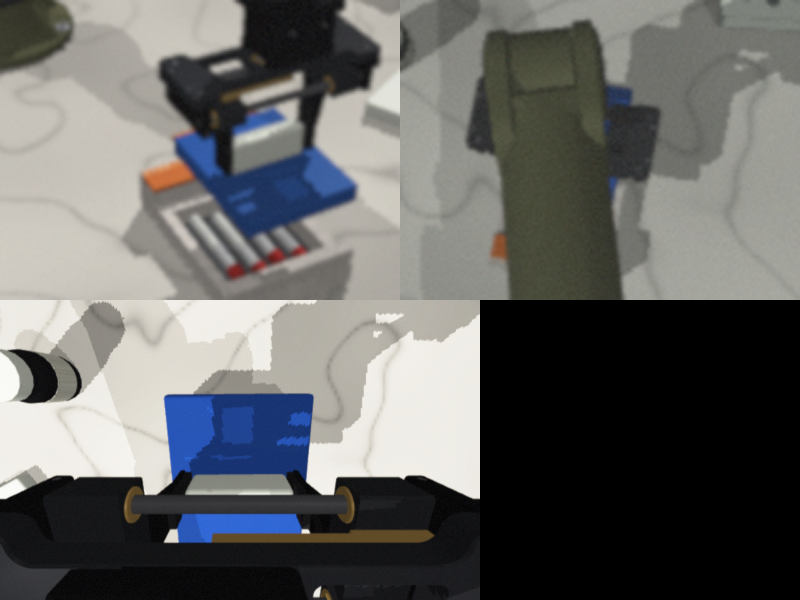

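The board is held square and level above the tray, overlapping the stop. The jar and the spare are untouched. Next I'll press the far half onto the stop to tilt the board.

>>> carry_out(
  motion=[
    [[0,0,-0.02],0],
    [[0,0,-0.04],0],
    [[0,0,-0.058],0],
    [[0,0,-0.065],0],
    [[0,0,-0.067],0],
    [[0,0,-0.069],0],
    [[0,0,-0.071],0],
    [[0,0,-0.073],0],
    [[0,0,-0.075],0],
    [[0,0,-0.077],0],
    [[0,0,-0.077],0],
    [[0,0,-0.077],0],
  ],
)

```text
time: 6.65
position: [0.6168, -0.0264, 0.0687]
tool_rot: [2.013, -2.412, -0.0]
ft_force: [-2.1, 0.5, -0.2]
grip_width: 0.919
```

```bash
cat >> h.py <<'E'
from scipy.spatial.transform import Rotation as R
def tilt(im,s,h=.044,dz=.018):
    # row of the board's far top edge -> tilt, board pivoting about the pads (h above underside, dz behind TCP)
    b=masks(im)["blue"]; rows=np.where(b[:,300:340].sum(1)>30)[0]; r=rows[0]
    T=R.from_rotvec(s["tool_rot"]).as_matrix(); fx=-T[:,1] if -T[0,1]>0 else T[:,1]
    P=s["position"]+[0,0,dz]; E=np.linalg.inv(im["extrinsics"]); out=[]
    for a in np.radians(np.arange(-5,25,.25)):
        w=P+fx*(.075*np.cos(a)+(h-.02)*np.sin(a))+np.array([0,0,.075*np.sin(a)-(h-.02)*np.cos(a)])
        q=im["mtx"]@(E[:3,:3]@w+E[:3,3]); out.append(q[1]/q[2])
    i=np.argmin(abs(np.array(out)-r)); return int(r),-5+.25*i
E
python3 - <<'E'
from h import *
w=eyes.get_image("wrist"); s=get_state(); print(s["position"],s["ft_force"],s["grip_width"],tilt(w,s))
p=cv2.imread("pics/m3.png"); 
sc=eyes.get_image("scene")
cv2.imwrite("pics/m4.png",np.vstack([cv2.resize(sc["pixels"][140:240,270:400],(520,400)),cv2.resize(w["pixels"],(520,200))]))
E
```

```text
[ 0.61677775 -0.02632693  0.06869965] [-1.66101622  1.17265298 -0.31130244] 0.9184269890006002 (121, np.float64(2.5))
```

View pics/m4.png

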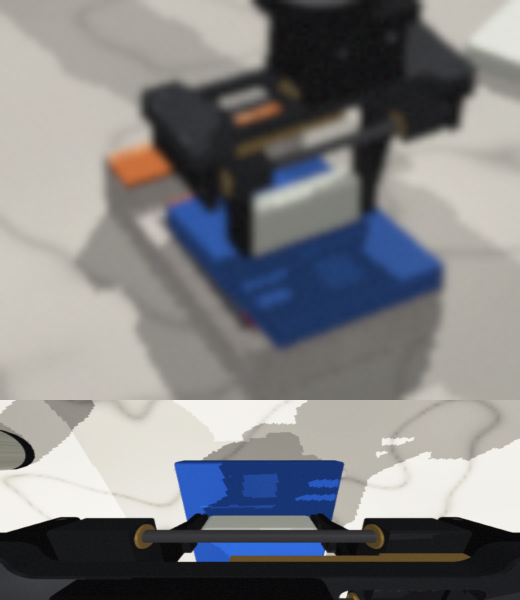

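>>> carry_out(
  motion=[
    [[0,0,-0.002],0],
    [[0,0,-0.003],0],
    [[0,0,-0.004],0],
    [[0,0,-0.005],0],
    [[0,0,-0.006],0],
    [[0,0,-0.006],0],
  ],
)

```text
time: 7.35
position: [0.6182, -0.0267, 0.0663]
tool_rot: [-2.012, 2.411, -0.004]
ft_force: [-7.6, 0.4, 17.2]
grip_width: 0.922
```

```bash
python3 - <<'E'
from h import *
w=eyes.get_image("wrist"); s=get_state(); print(s["position"],s["ft_force"],s["torque"],s["grip_width"],tilt(w,s))
E
```

```text
[ 0.61820803 -0.02671897  0.06635654] [-7.64825214  1.02376928 18.08138661] [0.09257964 1.73551893 0.02301957] 0.9164901959022494 (123, np.float64(-0.5))
```

The row barely changes with tilt because the edge sits almost under the camera. Its pixel width is the better measure, so I'll take far-edge width → depth → height → tilt.

```bash
cat >> h.py <<'E'
def tilt2(im,s):
    b=masks(im)["blue"]; b[:,:200]=0; b[:,450:]=0
    r=np.where(b.sum(1)>150)[0][0]+3
    c=np.where(b[r])[0]; L,Rr=c[0],c[-1]+1
    o,d1=ray(im,(L,r)); _,d2=ray(im,(Rr,r)); k=.12/np.linalg.norm(d2-d1)
    w=o+k*(d1+d2)/2
    return r,Rr-L,"far edge",w.round(4),"above TCP",round(w[2]-s["position"][2],4)
E
python3 - <<'E'
from h import *
w=eyes.get_image("wrist"); s=get_state(); print(tilt2(w,s)); cv2.imwrite("pics/w5.png",w["pixels"])
E
```

```text
(np.int64(126), np.int64(206), 'far edge', array([ 0.69  , -0.0407,  0.0625]), 'above TCP', np.float64(-0.0039))
```

>>> carry_out(
  motion=[
    [[0,0,0.003],0],
    [[0,0,0.006],0],
    [[0,0,0.012],0],
    [[0,0,0.02],0],
    [[0,0,0.025],0],
    [[0,0,0.025],0],
    [[0,0,0.025],0],
  ],
)

```text
time: 8.15
position: [0.6169, -0.0267, 0.0877]
tool_rot: [-2.012, 2.412, -0.0]
ft_force: [0.1, -0.4, -3.2]
grip_width: 0.919
```

```bash
python3 - <<'E'
from h import *
w=eyes.get_image("wrist"); s=get_state(); print(s["position"],s["ft_force"]); print(tilt2(w,s))
p=cv2.resize(cv2.imread("pics/m3.png")[300:,:480],(640,400)); v=dict(w,pixels=p); print("flat ref",tilt2(v,s))
sc=eyes.get_image("scene")
cv2.imwrite("pics/m6.png",np.vstack([cv2.resize(sc["pixels"][130:240,260:400],(700,550),interpolation=cv2.INTER_CUBIC)]))
E
```

```text
[ 0.61673078 -0.02669005  0.08742434] [-0.36907149 -1.27013826 -3.44620963]
(np.int64(126), np.int64(206), 'far edge', array([ 0.6887, -0.0407,  0.0836]), 'above TCP', np.float64(-0.0038))
flat ref (np.int64(129), np.int64(197), 'far edge', array([ 0.6869, -0.0401,  0.0765]), 'above TCP', np.float64(-0.011))
```

View pics/m6.png

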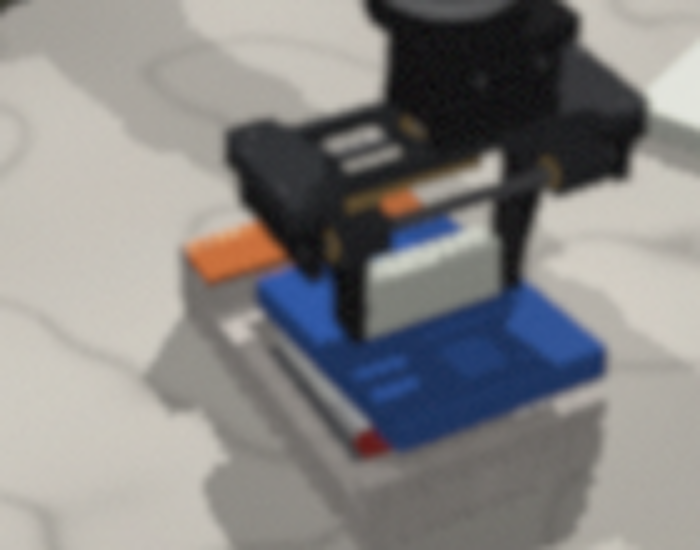

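```bash
python3 - <<'E'
from h import *
w=eyes.get_image("wrist"); s=get_state(); E=np.linalg.inv(w["extrinsics"]); T=R.from_rotvec(s["tool_rot"]).as_matrix()
fx=T[:,1]*np.sign(T[0,1])
def row(a,up):
    a=np.radians(a); p=s["position"]+[0,0,.018+up]+fx*(.075*np.cos(a)+.024*np.sin(a))+np.array([0,0,.075*np.sin(a)-.024*np.cos(a)])
    q=w["mtx"]@(E[:3,:3]@p+E[:3,3]); return (q[1]/q[2]).round(1)
print("flat",row(0,0),"rot5.5",row(5.5,0),"rot8",row(8,0),"slip7",row(0,.007))
p=cv2.resize(cv2.imread("pics/m3.png")[300:,:480],(640,400))
for im in (p,w["pixels"]):
    g=cv2.cvtColor(im,cv2.COLOR_BGR2HSV)[...,1]
    col=g[120:270,318].astype(int); print([ (120+i,col[i]) for i in range(95,150,3)])
cv2.imwrite("pics/m7.png",np.hstack([cv2.resize(p[120:280,200:440],(400,300)),cv2.resize(w["pixels"][120:280,200:440],(400,300))]))
E
```

```text
flat 122.6 rot5.5 119.2 rot8 117.9 slip7 122.8
[(215, np.int64(201)), (218, np.int64(203)), (221, np.int64(205)), (224, np.int64(207)), (227, np.int64(203)), (230, np.int64(196)), (233, np.int64(27)), (236, np.int64(17)), (239, np.int64(15)), (242, np.int64(15)), (245, np.int64(15)), (248, np.int64(19)), (251, np.int64(16)), (254, np.int64(16)), (257, np.int64(14)), (260, np.int64(12)), (263, np.int64(15)), (266, np.int64(14)), (269, np.int64(9))]
[(215, np.int64(199)), (218, np.int64(201)), (221, np.int64(205)), (224, np.int64(198)), (227, np.int64(198)), (230, np.int64(202)), (233, np.int64(42)), (236, np.int64(16)), (239, np.int64(16)), (242, np.int64(17)), (245, np.int64(12)), (248, np.int64(12)), (251, np.int64(19)), (254, np.int64(17)), (257, np.int64(17)), (260, np.int64(4)), (263, np.int64(14)), (266, np.int64(10)), (269, np.int64(13))]
```

View pics/m7.png

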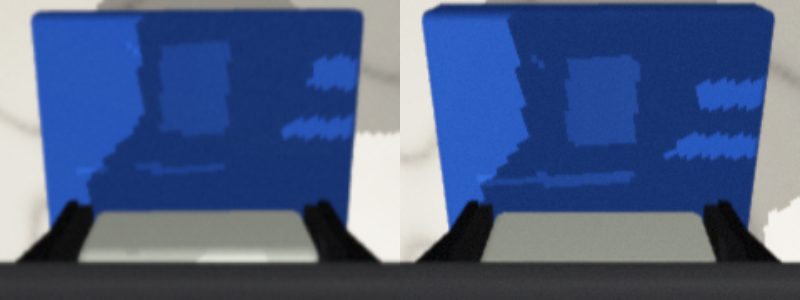

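Comparing before and after, the far edge is wider (206 vs 197 px) while the rib is unchanged. So the board has rotated in the pads by about 5.5° without slipping. Now the tongue goes to the mouth.

>>> carry_out(
  motion=[
    [[-0.006,0.001,-0.005],0],
    [[-0.013,0.002,-0.01],0],
    [[-0.013,0.002,-0.014],0],
    [[-0.013,0.002,-0.0175],0],
    [[-0.013,0.002,-0.0175],0],
    [[-0.013,0.002,-0.0175],0],
  ],
)

```text
time: 8.9
position: [0.6039, -0.0246, 0.0699]
tool_rot: [2.012, -2.412, -0.0]
ft_force: [-0.0, 0.4, -3.4]
grip_width: 0.917
```

>>> carry_out(
  motion=[
    [[-0.005,0.001,0],0],
    [[-0.01,0.002,0],0],
    [[-0.014,0.0025,0],0],
    [[-0.018,0.003,0],0],
    [[-0.018,0.003,0],0],
    [[-0.018,0.003,0],0],
  ],
)

```text
time: 9.5
position: [0.5859, -0.0217, 0.0703]
tool_rot: [-2.012, 2.412, -0.001]
ft_force: [-0.9, -0.3, -3.4]
grip_width: 0.92
```

```bash
python3 - <<'E'
from h import *
w=eyes.get_image("wrist"); s=get_state(); print(s["position"],s["ft_force"],s["torque"]); print(tilt2(w,s))
sc=eyes.get_image("scene")
cv2.imwrite("pics/m8.png",np.hstack([cv2.resize(sc["pixels"][140:240,270:390],(480,400),interpolation=cv2.INTER_CUBIC),cv2.resize(w["pixels"][60:300,180:460],(320,400))]))
E
```

```text
[ 0.58605758 -0.02176399  0.07025   ] [ 0.42395467 -0.27753069 -4.12595707] [ 0.06759381  0.00108627 -0.05039432]
(np.int64(125), np.int64(202), 'far edge', array([ 0.6582, -0.0359,  0.0627]), 'above TCP', np.float64(-0.0075))
```

View pics/m8.png

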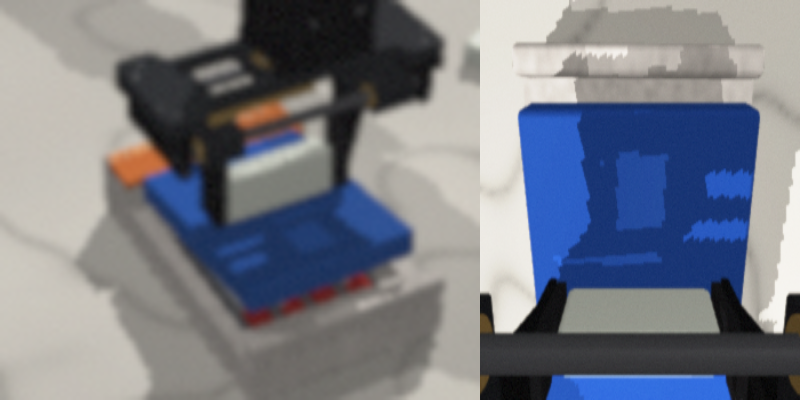

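```bash
python3 - <<'E'
from h import *
w=eyes.get_image("wrist"); s=get_state()
k=280/320; O=np.array([.5065,-.0075]); u=np.array([.984,-.177]); v=np.array([.177,.984])
def f(x,y,z):
    p=onplane(w,(180+x*k,60+y*.6),z)[:2]; return p.round(4),((p-O)@u*1000).round(1),((p-O)@v*1000).round(1)
print("stop inner L,R",f(517,77,.048) if 0 else f(517-480,77,.048),f(762-480,77,.048))
print("stop outer L,R",f(37,43,.048),f(282,43,.048))
print("tcp",(s["position"][:2]-O)@u,(s["position"][:2]-O)@v)
h=cv2.cvtColor(w["pixels"],cv2.COLOR_BGR2HSV)
for r in (122,124,126,128,132,140):
    c=np.where((h[r,:,0]>100)&(h[r,:,0]<130)&(h[r,:,1]>120))[0]; c=c[(c>200)&(c<450)]; print(r,c.min(),c.max())
E
```

```text
stop inner L,R (array([0.6814, 0.0286]), np.float64(165.8), np.float64(66.5)) (array([ 0.6573, -0.1051]), np.float64(165.6), np.float64(-69.3))
stop outer L,R (array([0.6931, 0.0252]), np.float64(177.8), np.float64(65.2)) (array([ 0.6693, -0.1059]), np.float64(177.7), np.float64(-68.0))
tcp 0.08086131991781786 6.565344577484976e-05
122 237 411
124 221 417
126 216 421
128 214 423
132 214 423
140 215 422
```

The stop's inner edge measures x 165.7 against the stated 164, square to within 0.1° and centred to 1.4 mm. So the rib sits at about x 79 and the tongue is roughly 13 mm in. I'll raise slightly so the lip holds the tongue down and the tilt grows.

>>> carry_out(
  motion=[
    [[0,0,0.002],0],
    [[0,0,0.004],0],
    [[0,0,0.006],0],
    [[0,0,0.008],0],
    [[0,0,0.01],0],
    [[0,0,0.01],0],
    [[0,0,0.01],0],
  ],
)

```text
time: 10.35
position: [0.5861, -0.0217, 0.0803]
tool_rot: [-2.013, 2.412, -0.001]
ft_force: [-0.1, 0.2, -5.0]
grip_width: 0.919
```

```bash
python3 - <<'E'
from h import *
w=eyes.get_image("wrist"); s=get_state(); print(s["position"],s["ft_force"],s["torque"]); 
h=cv2.cvtColor(w["pixels"],cv2.COLOR_BGR2HSV)
for r in (116,120,122,124,126,128,132,140):
    c=np.where((h[r,:,0]>100)&(h[r,:,0]<130)&(h[r,:,1]>120))[0]; c=c[(c>200)&(c<450)]; print(r,c.min() if len(c) else 0,c.max() if len(c) else 0)
E
```

```text
[ 0.5860813  -0.02171166  0.08030071] [-0.15401854 -0.23211595 -5.15472463] [0.04103702 0.017059   0.04079817]
116 0 0
120 220 417
122 217 421
124 214 424
126 211 426
128 210 427
132 210 427
140 212 425
```

The downward pull rose by about 1.7 N and the far edge widened from 210 to 218 px. So the tongue is caught under the lip and the tilt is roughly 10°. Now a slow lowering.

>>> carry_out(
  motion=[
    [[0,0,-0.002],0],
    [[0,0,-0.004],0],
    [[0,0,-0.006],0],
    [[0,0,-0.008],0],
    [[0,0,-0.01],0],
    [[0,0,-0.012],0],
    [[0,0,-0.0135],0],
    [[0,0,-0.015],0],
    [[0,0,-0.0165],0],
    [[0,0,-0.018],0],
    [[0,0,-0.0195],0],
    [[0,0,-0.021],0],
    [[0,0,-0.022],0],
    [[0,0,-0.023],0],
    [[0,0,-0.023],0],
    [[0,0,-0.023],0],
  ],
)

```text
time: 12.0
position: [0.5856, -0.0217, 0.0569]
tool_rot: [2.012, -2.412, -0.0]
ft_force: [1.7, -0.2, -1.6]
grip_width: 0.917
```

```bash
python3 - <<'E'
from h import *
w=eyes.get_image("wrist"); s=get_state(); print(s["position"],s["ft_force"],s["torque"],s["grip_width"]); 
h=cv2.cvtColor(w["pixels"],cv2.COLOR_BGR2HSV)
for r in (124,128,132,136,140):
    c=np.where((h[r,:,0]>100)&(h[r,:,0]<130)&(h[r,:,1]>120))[0]; c=c[(c>200)&(c<450)]; print(r,c.min() if len(c) else 0,c.max() if len(c) else 0)
E
```

```text
[ 0.58569762 -0.02165524  0.05697258] [-0.03190758  0.4249851  -2.63963109] [ 0.05459737 -0.06314234 -0.00427101] 0.9158759371099584
124 0 0
128 221 416
132 218 419
136 219 418
140 219 418
```

>>> carry_out(
  motion=[
    [[0,0,-0.001],0],
    [[0,0,-0.002],0],
    [[0,0,-0.003],0],
    [[0,0,-0.0035],0],
    [[0,0,-0.0035],0],
    [[0,0,-0.0035],0],
  ],
)

```text
time: 12.65
position: [0.5861, -0.0217, 0.0552]
tool_rot: [2.012, -2.412, 0.001]
ft_force: [-2.7, 0.0, 7.9]
grip_width: 0.923
```

```bash
python3 - <<'E'
from h import *
w=eyes.get_image("wrist"); s=get_state(); print(s["position"],s["ft_force"],s["torque"],s["grip_width"]); 
h=cv2.cvtColor(w["pixels"],cv2.COLOR_BGR2HSV)
for r in (124,128,132,136,140):
    c=np.where((h[r,:,0]>100)&(h[r,:,0]<130)&(h[r,:,1]>120))[0]; c=c[(c>200)&(c<450)]; print(r,c.min() if len(c) else 0,c.max() if len(c) else 0)
E
```

```text
[ 0.58607619 -0.02172421  0.05522165] [-3.51535906 -0.95830616  8.04957122] [0.19446384 0.81347513 0.0572032 ] 0.9202997427892062
124 0 0
128 223 414
132 219 418
136 219 417
140 220 417
```

It is seated: 8 N upward at TCP z 0.0552, against 0.056 expected for flat. Ease off, release and retreat.

>>> carry_out(
  motion=[
    [[0,0,0.0015],0],
    [[0,0,0.002],0],
    [[0,0,0.002],0],
  ],
)

```text
time: 13.0
position: [0.5856, -0.0216, 0.0553]
tool_rot: [2.012, -2.412, -0.001]
ft_force: [-0.5, -0.3, -2.0]
grip_width: 0.921
```

>>> carry_out(
  motion=[
    [[0,0,0],0],
    [[0,0,0],0],
    [[0,0,0],0],
    [[0,0,0],0],
    [[0,0,0],0],
    [[0,0,0],0],
  ],
  grip=-1,
)

```text
time: 13.6
position: [0.5859, -0.0217, 0.0556]
tool_rot: [2.013, -2.412, 0.0]
ft_force: [0.1, 0.2, 0.2]
grip_width: 1.0
```

>>> carry_out(
  motion=[
    [[0,0,0.01],0],
    [[0,0,0.02],0],
    [[0,0,0.035],0],
    [[0,0,0.06],0],
    [[0,0,0.1],0],
    [[0,0,0.14],0],
    [[0,0,0.14],0],
    [[0,0,0.14],0],
  ],
)

```text
time: 14.4
position: [0.5868, -0.0216, 0.1981]
tool_rot: [-2.011, 2.41, -0.005]
ft_force: [0.8, 0.4, -0.5]
grip_width: 1.004
```

```bash
python3 - <<'E'
from h import *
w=eyes.get_image("wrist"); s=get_state(); print(s["position"],s["ft_force"],s["grip_width"]); M=masks(w)
print("blue @50mm",rects(w,M["blue"],2000,.050))
sc=eyes.get_image("scene")
cv2.imwrite("pics/m9.png",np.hstack([cv2.resize(sc["pixels"][110:250,250:470],(440,280)),cv2.resize(w["pixels"],(360,280))]))
E
```

```text
[ 0.58579216 -0.02173852  0.19626226] [ 0.00405291  0.12653561 -1.22196414] 1.001522068068255
blue @50mm [(array([319., 186.]), (583, -22), (148, 118), -10.3)]
```

View pics/m9.png

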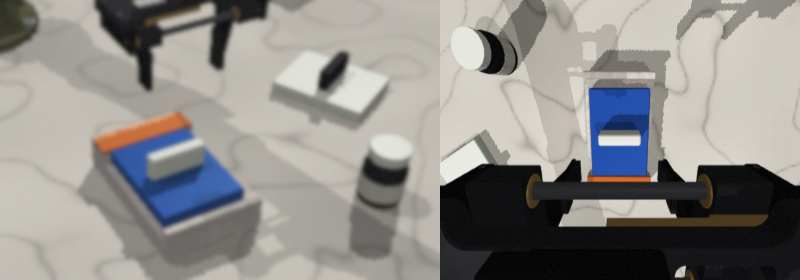

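The picture shows the board flat in the tray, its body between lip and stop, with the tongue hidden under the lip. The gripper is clear, and the jar and spare stand where they were.

```bash
python3 -c "
from bench import ticket; print(ticket.close_job())"
```

```text
the job is handed in; nothing more can be done
None
```

The blue board lies flat in the tray with its tongue under the orange lip, released, and the job is handed in at about 14.5 s of the 45 s allowed. No verdict was reported.

**What I did:** the tool can only turn about the vertical. So I gripped the rib by its ends at 15 N and pressed the board's far half on the tray's end stop, which tilted it about 5.5° in the pads. I slid the tongue about 13 mm into the groove and raised the grip slightly against the lip, which brought the tilt to about 10°. Then I lowered it slowly until it met the ledges, opened the gripper and backed off 140 mm.

**Last checks:**
- **Position:** the wrist view puts the board's centre 76–78 mm from the groove mouth. That is inside the allowed 70–93 mm, but towards the lip end rather than the ideal 82 mm. It is centred to within about 3 mm and square to within about 1°.
- **Height and tilt:** it touched down within 1 mm of the height expected for lying flat, and the final picture fits that. I did not measure the final tilt directly.
- **Neighbours:** the jar and the spare cover look unmoved in the final picture; I did not measure their positions.

**Disagreements:**
- My first tilt estimate, from the image row of the far edge, read 2.5° and then −0.5° and was wrong. I used the width of the far edge instead.
- Pressing on the stop briefly reached 18 N at the wrist and gave 5.5° rather than the planned 7.5°.
- The lip's colour outline gave the tray's angle as −13.6°, while its corners, the stop and the vials gave about −10°. I used −10°, and the final view agreed.

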